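Stopper a bottle on the bench press

TASK

Take the stopper that fits the bottle from the steel tray and set it upright in the bottle's neck until its flange rests on the rim, leaving its head still up. Then push the bottle along the worktop, upright, fully home into the notch of the bench press, swing the press's lever down to its stop so that the ram presses the stopper's head in, and let the lever return to its rest. Leave the stoppered bottle in the notch, and leave the larger stopper and the screw-capped bottle beside the press alone.

Things in the scene. Friction and masses are not known exactly. Their poses are not given: they have to be found in the camera images.
- bottle: the open wide-neck amber glass bottle on the worktop in front of the press: straight round body 80 mm in diameter up to 60 mm height (too wide to grasp), sloped shoulder, neck 46 mm outside (53 mm over the lip) with a 38 mm bore at least 38 mm deep, 112 mm tall, about 0.3 kg. Origin: centre of its underside, z up
- bottle_mouth (a point): centre of the bottle's mouth, level with the rim, 112 mm above its underside
- stopper: the stopper that fits, upright on the tray, 74 mm tall, 80 g: a dark rubber plug (29 mm wide at the foot, 35 mm at the top, 34 mm long) under a flange 44 mm wide, 34 to 39 mm above the foot; from it rise a white 20 mm stem, 9 mm of it showing, and a round ribbed head 33 mm wide, 48 to 74 mm above the foot: grasp this from above. Origin: centre of the foot's underside, z up
- stopper_flange (a point): on the stopper's axis, underside of the flange, 34 mm above the foot; it comes to the bottle's mouth when the stopper is set
- stopper_core (a joint): how far the stopper's white head is pressed in, m: 0 head up (9 mm gap between flange and head), 0.009 head down on the flange. It stays put by friction; moving it takes about 18 N along its axis
- large_stopper: the other stopper on the tray, same make and height but wider (plug 43 to 49 mm, flange 60 mm, head 45 mm): does not fit the bottle, leave alone. The tray is a fixed steel sheet 130 x 210 mm, 4 mm thick, with a 12 mm rim. Origin: centre of the foot's underside
- press: the grey press, fixed. Origin: on the worktop under the ram, where the bottle's origin is when home; x points from the open front to the column. Base plate 14 mm high with a 90 degree notch, open to -x; both faces 40 mm from the origin; its arms' tips lie at x = -14, y = +-71 mm. Head above: y = +-25, x = -26 to 115, z = 180 to 232 mm (ram shaft to 262).
- press_ram_foot (a point): centre of the underside of the ram's foot (34 mm in diameter): 164.5 mm above the worktop with the lever at rest, 143.5 mm (just on a pressed-in head) with the lever at its stop
- press_grip (a point): centre of the black grip on the press's lever: a round bar 20 mm thick, 75 mm long along the press's y, on its right side (-y). In the press's frame at x = -78, y = -85, z = 311 mm at rest and x = -117, z = 166 mm at the stop; it moves on a circle of radius 150 mm about the pivot at x = 28, z = 205 mm
- press_lever (a joint): angle of the press's lever, rad: 0 at rest (45 degrees up towards the front), 1.05 at its stop (15 degrees below level). Pushing the grip to the front and down, from above and behind, lowers the ram 20 mm per rad. Sprung: returns by itself; needs about 2 N at the grip at rest, 4 N near the stop, 6 N while pressing a stopper
- rinse_bottle: a white plastic screw-capped bottle, 52 mm in diameter and 121 mm tall, to the right of the press; leave alone. Origin: centre of its underside
There are look-alikes about, which are no part of the job. What is shaped like the stopper but blue or green is not meant.

How it is judged (in metres and radians):
On the way, in this order (a step that is already met when the one before it is completed fails the run):
1. the stopper stands in the bottle's neck, flange on the rim, head still up, released (distance between stopper_flange and bottle_mouth below 0.004 m and angle between the z axis of stopper and the z axis of bottle, either way round below 0.06 rad and value of joint stopper_core below 0.003 m and contact force between the fingers and stopper below 0.1 N), for 0.2 s.
2. the bottle stands home in the notch under the ram, stopper in the neck with its head still up (horizontal distance between bottle and press below 0.006 m and distance between stopper_flange and bottle_mouth below 0.004 m and angle between bottle's own z axis and vertical below 0.05 rad and value of joint stopper_core below 0.003 m), for 0.2 s.
3. the lever is at its stop and the ram has pressed the stopper's head in (value of joint press_lever above 0.97 rad and value of joint stopper_core above 0.0065 m and horizontal distance between bottle and press below 0.008 m), for 0.1 s.
At the end, for the whole second after the job is handed in: The bottle stands upright (within 3 degrees) and still in the press's notch, its axis within 8 mm of the ram's; the stopper's flange is on the rim (within 4 mm) and square to it, its head is pressed in (at least 6.5 of 9 mm), the lever is back within 0.08 rad of rest, and the robot touches nothing (value of joint press_lever below 0.08 rad and value of joint stopper_core above 0.0065 m and distance between stopper_flange and bottle_mouth below 0.004 m and angle between the z axis of stopper and the z axis of bottle, either way round below 0.06 rad and horizontal distance between bottle and press below 0.008 m and angle between bottle's own z axis and vertical below 0.05 rad and linear speed of bottle below 0.01 m/s and contact force between the fingers and anything else below 0.1 N).
It fails at once if the bottle is tipped (more than 15 degrees) (angle between bottle's own z axis and vertical above 0.26 rad).
It fails at once if the larger stopper is moved more than 30 mm (distance of large_stopper from where it was at the start of the episode above 0.03 m).
It fails at once if the screw-capped bottle is moved more than 30 mm (distance of rinse_bottle from where it was at the start of the episode above 0.03 m).
It also fails if it takes over 70 s, if anything falls off the work surface, if the arm or the gripper's body presses on something with over 40 N, if the wrist force passes 120 N, or if a joint passes its speed limit or range.

ROBOT

A 6-joint arm with a two-finger parallel gripper is mounted at the origin on a cart in front of the work surface, level with it; the furniture and walls round the work are solid. World frame = base frame: x ahead of the robot, y to its left, z up, the work surface at z = 0. Lengths are in mm, angles in rad, forces in N, time in s.
With the tool pointing down it reaches from about 325 to 850 mm from the base axis. Payload 4.4 kg.
Tool frame: the origin (TCP) lies at the very end of the fingers, on their centre line; the grasp point (between the pads) lies 19 mm behind it; z points along the fingers, y is the line along which they close (so a half turn about z gives the same grasp; the last joint's range is limited). The gripper opens to 94 mm and grips with 3 to 60 N. Pads are 16 mm wide; open, the fingers measure 119 mm over their backs; the gripper's body (75 mm by 177 mm) begins 78 mm behind the grasp point.
Start: joints at [-1.365, 0.207, 1.542, -0, 1.393, -0.15], TCP at [200.822, -538.793, 205.447] pointing down, gripper open.
Joint ranges: [-2.73, 2.73], [-0.86, 2.22], [0.23, 2.46], [-1.11, 4.25], [0.08, 2.63], [-2.82, 2.82]. Speed limits (rad/s): [2.79, 2.79, 3.14, 3.14, 3.14, 3.14].

INTERFACE

Orientations are given as a 3x3 rotation matrix whose columns are the frame's x, y, z axes.
In Python, from station import observe, capture, hand_in gives the robot as it stands.
- The arm moves only by the tool servo_tool, never from a script. Its argument "deltas" is a list that holds one entry, the list of rows, each a list of 7 numbers: the opening, from 0 (shut) to 1 (fully open), then the shift along the tool's x, y, z as a fraction of full scale, then the turn, a rotation vector about the tool's x, y, z as a fraction of full scale. In form: [[[claw, tx, ty, tz, wx, wy, wz], ...]]. A call has exactly 10 rows; each row shifts and turns the commanded pose from where the row before left it, along the tool's axes as they then stand; what a row does not reach is not made up. Full scale, the value 1, is 30 mm for a shift and 0.08 rad for a turn. A row lasts 1/12 s, in which the tool goes at most 41.7 mm and 7.16 degrees, less where a joint would pass 70% of its speed; a pose out of reach is approached as far as the arm can. A call with a number of a shift or a turn outside -1 to 1 is refused whole. A call with a gripper value outside its range is refused whole. The fingers move at their own pace and stop on an object; "squeeze" is the grip in N (left out, the last holds). Time passes only in rows, so rows that do not move let the fingers close, or fill a call up. It gives the time, the measured TCP pose, the force, the opening and the grip force at its end, in the units of the state.
- observe(): the state, without advancing time (a new reading comes with each control period).
- capture(name): name is "scene" or "top"; returns a dict with "img" (384x512x3 uint8, blue, green, red), "vfov" (degrees; the focal length in pixels is half the picture's height over the tangent of half this angle, whatever the lens; pixels are square), "cx", "cy" (the principal point, pixels), "world_from_camera" (4x4, takes a point from camera to world coordinates). Camera axes: x right, y up, looking along -z (the intrinsics and any distortion apply to the point x, -y, -z); pixel columns grow to the right and rows downward; lengths in mm; the calibration is good to about 2 mm. A picture is of the moment at which its call begins. There is no depth.
- hand_in(): hands the job in; it is judged then, once.
The state is a dict: "t": time; "joint_positions": joint angles; "joint_velocities": joint speeds; "joint_torque": joint torques, N m; "position": TCP position; "eef_rot": TCP orientation; "ft_force": force on the tool from outside, world axes, zero at the start; "torque": the same for the moment, N m; "opening": finger opening in mm; "grasp_force": force on a finger pad.
Only numpy, scipy, OpenCV 4.12 (cv2) and the standard library are available. Lean on these libraries where they do the work, as an engineer would, in place of code of your own. Each camera call takes 0.05 s, during which the arm holds its last target. There are 200 camera calls.

## Working session

There is one attempt and no reset: what is moved stays moved. The work goes in short steps, Python scripts to look and compute and a tool call to move; the robot and the scene stay as the last step left them, time stands still between calls to the robot, and variables do not carry over. Pictures are saved under pics/ and viewed, at most 10 in all, crops included, and the job is handed in when it is done.

Besides the shell and the picture viewer there is one more tool, called after "Request:" in YAML: its name, and indented under it one key for each argument. servo_tool: Moves the arm, as the interface text tells. Shift numbers are shares of 30 mm and turn numbers shares of 0.08 rad, none past 1 either way. Its arguments: {"type":"object","properties":{"deltas":{"type":"array","items":{"type":"array","items":{"type":"array","items":{"type":"number"}}}},"squeeze":{"type":"number"}},"required":["deltas"]}

```bash
ls; mkdir -p pics; cat > h.py <<'E'
import numpy as np, cv2
from station import observe, capture, hand_in
def snap(n,f):
    c=capture(n); cv2.imwrite('pics/%s.png'%f,c['img']); np.savez('pics/%s.npz'%f,**{k:v for k,v in c.items()}); return c
def ray(c,u,v):
    T=np.array(c['world_from_camera']); f=192/np.tan(np.radians(float(c['vfov']))/2)
    d=T[:3,:3]@np.array([(u-c['cx'])/f,-(v-c['cy'])/f,-1]); return T[:3,3],d/np.linalg.norm(d)
def onz(c,u,v,z):
    o,d=ray(c,u,v); return o+d*(z-o[2])/d[2]
def proj(c,p):
    T=np.linalg.inv(np.array(c['world_from_camera'])); q=T[:3,:3]@np.array(p)+T[:3,3]; f=192/np.tan(np.radians(float(c['vfov']))/2)
    return np.array([c['cx']-f*q[0]/q[2], c['cy']+f*q[1]/q[2]])
def tri(a,ua,b,ub):
    o1,d1=ray(a,*ua);o2,d2=ray(b,*ub)
    s=np.linalg.lstsq(np.c_[d1,-d2],o2-o1,rcond=None)[0]
    p,q=o1+s[0]*d1,o2+s[1]*d2; return (p+q)/2,np.linalg.norm(p-q)
def load(f): return dict(np.load('pics/%s.npz'%f))
E
python3 - <<'E'
from h import *
np.set_printoptions(precision=3,suppress=True)
a=snap('scene','s0');b=snap('top','t0')
for c in(a,b): print({k:v for k,v in c.items() if k!='img'})
cv2.imwrite('pics/st0.png',cv2.resize(np.vstack([a['img'],b['img']]),None,fx=.78,fy=.78))
o=observe();print(o)
E
```

```text
pics
{'vfov': 43.07161501052076, 'cx': 253.34690033992618, 'cy': 194.71748384725106, 'world_from_camera': array([[    0.684,     0.334,    -0.648,  -484.75 ],
       [   -0.729,     0.342,    -0.593, -1074.812],
       [    0.023,     0.878,     0.478,   894.253],
       [    0.   ,     0.   ,     0.   ,     1.   ]])}
{'vfov': 44.606770369722476, 'cx': 250.45724826549704, 'cy': 192.52764553144848, 'world_from_camera': array([[  -0.007,    0.997,   -0.08 ,  393.972],
       [  -1.   ,   -0.008,   -0.022, -202.909],
       [  -0.023,    0.08 ,    0.997, 1492.592],
       [   0.   ,    0.   ,    0.   ,    1.   ]])}
{'t': 0.1, 'joint_positions': array([-1.365,  0.207,  1.543, -0.   ,  1.394, -0.151]), 'joint_velocities': array([-0.   , -0.001, -0.004, -0.001,  0.   ,  0.   ]), 'joint_torque': array([ -0.001, -37.186, -28.229,   0.07 ,   0.031,  -0.   ]), 'position': array([ 200.653, -538.097,  204.431]), 'eef_rot': array([[ 0.937,  0.349, -0.   ],
       [ 0.349, -0.937,  0.002],
       [ 0.   , -0.002, -1.   ]]), 'ft_force': array([ 0.208,  0.955, -0.477]), 'torque': array([-0.004, -0.048, -0.058]), 'grasp_force': 0.0, 'opening': 94.02535565556242}
```

```bash
python3 - <<'E'
import cv2
for f in('s0','t0'): cv2.imwrite('pics/%sL.png'%f,cv2.resize(cv2.imread('pics/%s.png'%f),(800,600),interpolation=cv2.INTER_CUBIC))
E
```

```text
(no output)
```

View pics/s0L.png

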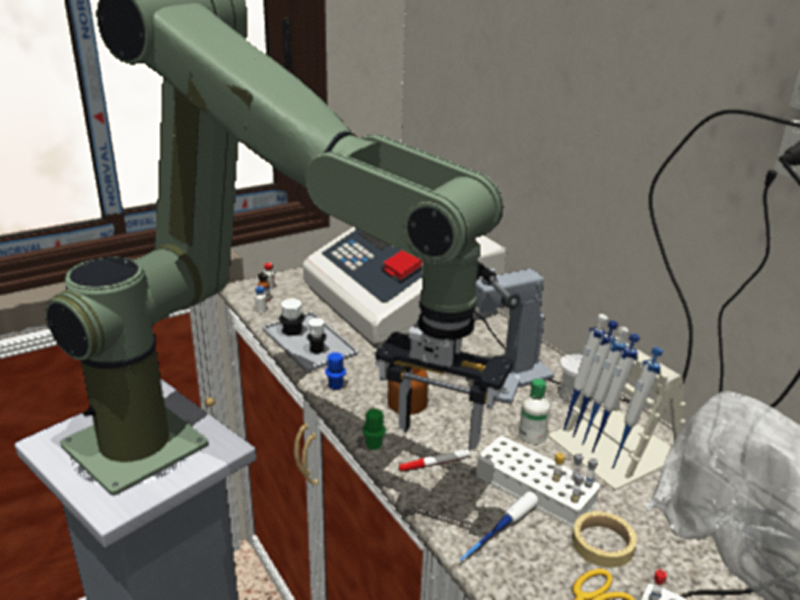

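View pics/t0L.png

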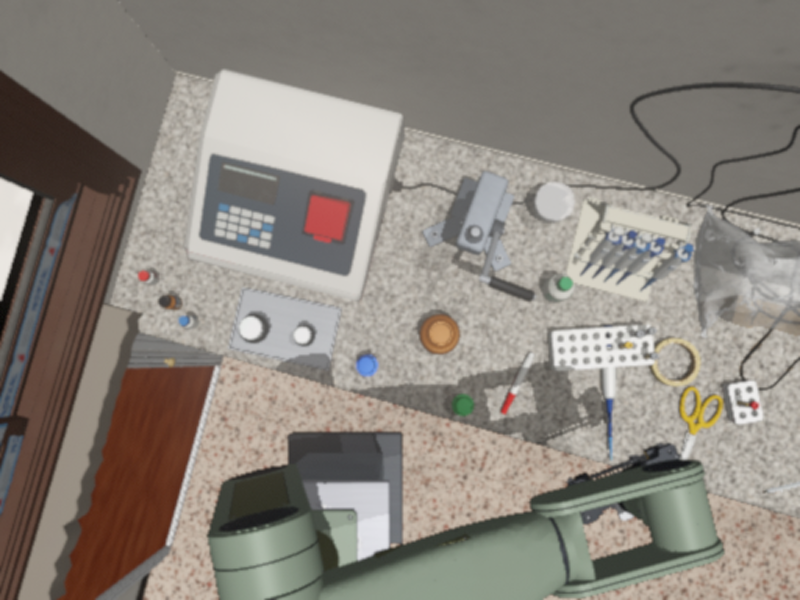

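s0: the small white-headed stopper is at (316,325)/1.5625 on the tray, and the large one is at (291,308). Blue (335,370) and green (374,428) are look-alikes. t0 shows the small one at (302,334), the large one at (252,328), blue (366,366), green (463,405), the bottle mouth near (440,331), the press head at (480,215) and the grip at (510,288). Next, close crops.

```bash
python3 - <<'E'
import cv2,numpy as np
def crop(f,x,y,w,h,s,o):
    i=cv2.resize(cv2.imread('pics/%s.png'%f)[y:y+h,x:x+w],None,fx=s,fy=s,interpolation=cv2.INTER_CUBIC)
    for k in range(0,w,10): cv2.line(i,(k*s,0),(k*s,12 if (x+k)%50==0 else 5),(0,255,255),1)
    for k in range(0,h,10): cv2.line(i,(0,k*s),(12 if (y+k)%50==0 else 5,k*s),(0,255,255),1)
    cv2.imwrite('pics/%s.png'%o,i)
crop('t0',140,100,240,150,3,'c1')
crop('t0',150,170,160,100,5,'c1')
crop('s0',160,170,200,120,4,'c2')
crop('t0',260,100,120,100,6,'c3')
E
```

```text
(no output)
```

View pics/c1.png

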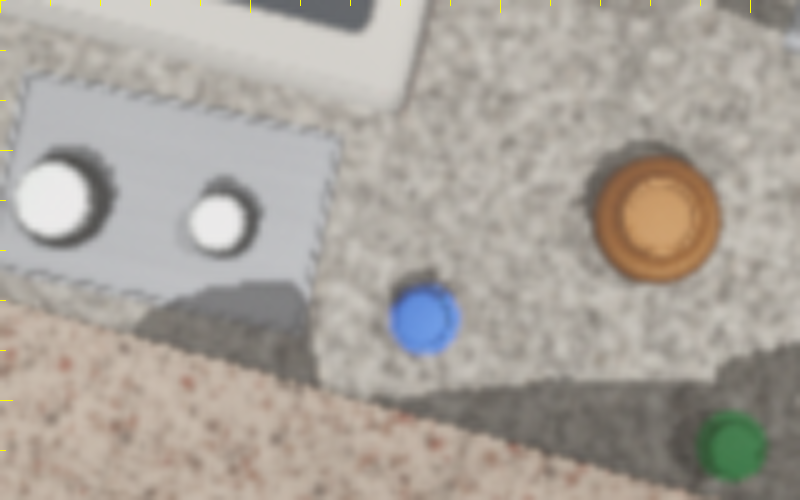

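View pics/c2.png

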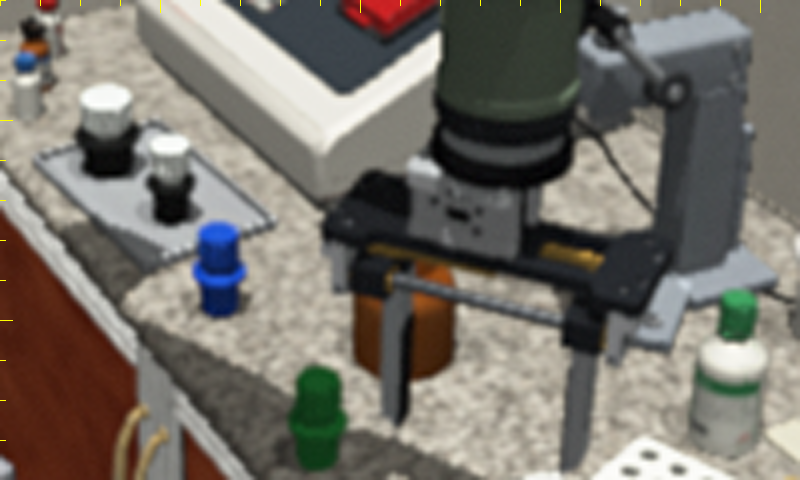

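View pics/c3.png

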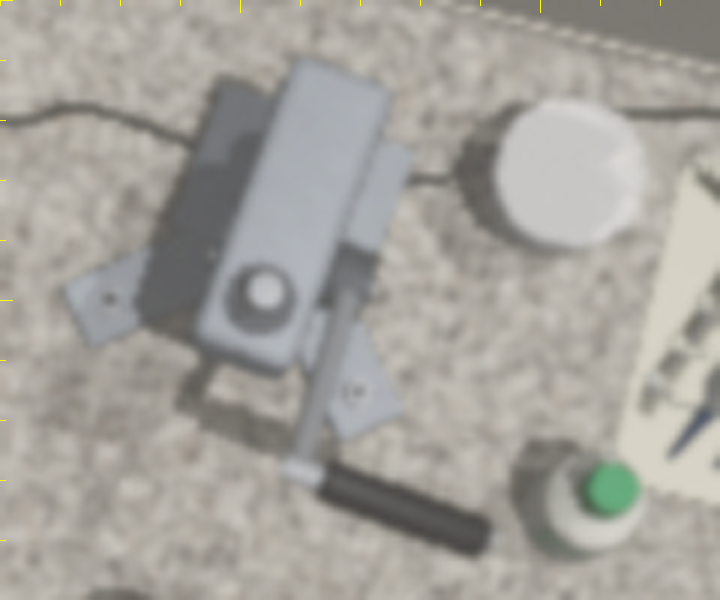

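The crops confirm the smaller white-headed stopper with the black plug as the right one. Its head top is at about (193.6,214.4) in t0 and (202.5,206.7) in s0. The bottle mouth is at (281.6,213.4) in t0.

```bash
python3 - <<'E'
from h import *
np.set_printoptions(precision=1,suppress=True)
a=load('s0');b=load('t0')
P=lambda x,y:((x+.5)/5-.5+150,(y+.5)/5-.5+170)
S=lambda x,y:((x+.5)/4-.5+160,(y+.5)/4-.5+170)
Q=lambda x,y:((x+.5)/6-.5+260,(y+.5)/6-.5+100)
print('stopper',tri(b,P(218,222),a,S(171,147)), onz(b,*P(218,222),78))
print('large',tri(b,P(52,200),a,S(106,98)), onz(b,*P(52,200),78))
print('blue',tri(b,P(425,318),a,S(219,234)))
print('bottle',onz(b,*P(658,217),112), 'body@60',onz(b,*P(657,219),60))
print('ram',onz(b,*Q(265,287),262))
print('grip',onz(b,*Q(405,509),311))
g1=onz(b,*Q(325,480),311);g2=onz(b,*Q(485,540),311);print('gripdir',g1,g2,np.arctan2(*(g1-g2)[:2][::-1])-np.pi/2)
l1=onz(b,*Q(297,60),232);l2=onz(b,*Q(200,335),232);print('headL',l1,l2,np.arctan2(*(l1-l2)[:2][::-1]))
l1=onz(b,*Q(390,95),232);l2=onz(b,*Q(280,372),232);print('headR',l1,l2,np.arctan2(*(l1-l2)[:2][::-1]))
for q in [(65,290),(95,347),(345,440),(402,408)]: print('arm',onz(b,*Q(*q),14))
print('tray',[onz(b,*P(*q),10)[:2] for q in[(28,78),(340,135),(315,385)]])
print('rinse',onz(b,*Q(610,488),121))
print('green',onz(b,*P(733,445),74))
E
```

```text
stopper (array([443.3,   3.5,  76.6]), np.float64(2.201818538085393)) [444.1   2.5  78. ]
large (array([457.3, 104.3,  78.9]), np.float64(2.2352324847322174)) [458.1 103.7  78. ]
blue (array([ 383.8, -121.2,   73.4]), np.float64(4.046620374424204))
bottle [ 443.9 -262.4  112. ] body@60 [ 444.5 -264.    60. ]
ram [ 611.9 -317.7  262. ]
grip [ 508.1 -370.5  311. ]
gripdir [ 520.6 -337.1  311. ] [ 494.7 -403.7  311. ] -0.3715487089169458
headL [ 721.6 -336.6  232. ] [ 595.6 -290.8  232. ] -0.34893584799762123
headR [ 704.9 -378.6  232. ] [ 578.3 -326.6  232. ] -0.38948177164980546
arm [ 655.3 -234.7   14. ]
arm [ 624.6 -250.3   14. ]
arm [ 573.6 -381.7   14. ]
arm [ 590.4 -412.    14. ]
tray [array([539.4, 134.6]), array([501.2, -65.3]), array([343.2, -49.3])]
rinse [ 535.8 -497.4  121. ]
green [ 308.2 -307.3   74. ]
```

Request:
servo_tool:
  deltas:
    - [[0.65,0.3,-0.3,0,0,0,0],[0.65,0.65,-0.65,0,0,0,0],[0.65,0.7,-0.7,0,0,0,0],[0.65,0.7,-0.7,0,0,0,0],[0.65,0.7,-0.7,0,0,0,0],[0.65,0.7,-0.7,0,0,0,0],[0.65,0.7,-0.7,0,0,0,0],[0.65,0.7,-0.7,0,0,0,0],[0.65,0.7,-0.7,0,0,0,0],[0.65,0.7,-0.7,0,0,0,0]]
  squeeze: 15

```text
t: 0.93
position: [316.5, -283.6, 205.1]
eef_rot: [[0.937, 0.349, -0.0], [0.349, -0.937, 0.001], [0.0, -0.001, -1.0]]
ft_force: [0.3, -0.2, -0.2]
opening: 61.1
grasp_force: 0.0
```

Request:
servo_tool:
  deltas:
    - [[0.65,0.7,-0.7,0,0,0,0],[0.65,0.7,-0.7,0,0,0,0],[0.65,0.7,-0.7,0,0,0,0],[0.65,0.7,-0.7,0,0,0,0],[0.65,0.7,-0.7,0,0,0,0],[0.65,0.7,-0.7,0,0,0,0],[0.65,0.7,-0.7,0,0,0,0],[0.65,0.7,-0.7,0,0,0,0],[0.65,0.5,-0.5,0,0,0,0],[0.65,0,0,0,0,0,0]]

```text
t: 1.77
position: [424.0, -47.0, 205.2]
eef_rot: [[0.935, 0.354, 0.0], [0.354, -0.935, 0.002], [0.001, -0.002, -1.0]]
ft_force: [-0.9, 0.9, -0.2]
opening: 60.9
grasp_force: 0.0
```

```bash
python3 - <<'E'
from h import *
a=snap('scene','s1')
x,y,w,h,s=230,150,160,120,5
i=cv2.resize(a['img'][y:y+h,x:x+w],None,fx=s,fy=s,interpolation=cv2.INTER_CUBIC)
for k in range(0,w,10): cv2.line(i,(k*s,0),(k*s,12 if (x+k)%50==0 else 5),(0,255,255),1)
cv2.imwrite('pics/c4.png',i)
print(proj(a,[444,-263,112]),proj(a,[444,-263,0]))
E
```

```text
[261.92497092 227.75460258] [260.78210489 258.26582996]
```

View pics/c4.png

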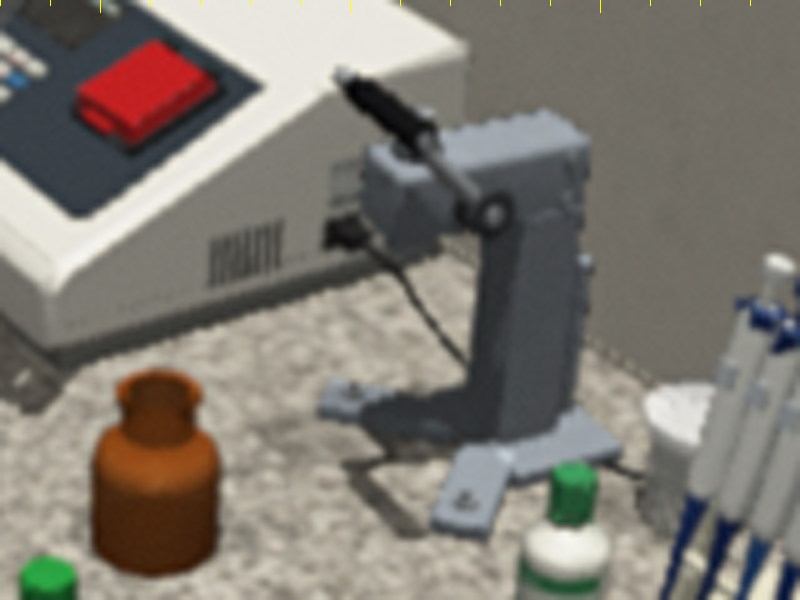

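The bottle mouth is at crop (159,386), which is pixel (261.4,226.8). That's within 1 px of the prediction. The press grip is near crop (390,105).

```bash
python3 - <<'E'
from h import *
np.set_printoptions(precision=1,suppress=True)
a=load('s1');b=load('t0')
print(tri(b,(281.2,213.0),a,(261.4,226.8)),proj(a,[443.3,3.5,78]), proj(a,[508,-370,311]),((390.5)/5-.5+230,105.5/5-.5+150))
R=np.array(observe()['eef_rot']);p=np.array(observe()['position']);print(p,R.T@(np.array([443.6,3,150])-p)/30)
E
```

```text
(array([ 443.5, -261.9,  115.1]), np.float64(0.9414118880800868)) [202.7 206. ] [308.6 172.7] (307.6, 170.6)
[423.4 -48.7 205.1] [ 1.2 -1.4  1.8]
```

Request:
servo_tool:
  deltas:
    - [[0.65,0.3,-0.35,0,0,0,0],[0.65,0.3,-0.35,0,0,0,0],[0.65,0.3,-0.35,0,0,0,0],[0.65,0.3,-0.35,0.3,0,0,0],[0.65,0,0,0.6,0,0,0],[0.65,0,0,0.6,0,0,0],[0.65,0,0,0.6,0,0,0],[0.65,0,0,0.5,0,0,0],[0.65,0,0,0,0,0,0],[0.65,0,0,0,0,0,0]]

```text
t: 2.65
position: [441.6, 0.6, 126.8]
eef_rot: [[0.937, 0.348, -0.003], [0.348, -0.937, 0.0], [-0.002, -0.001, -1.0]]
ft_force: [0.0, -0.2, 0.1]
opening: 61.1
grasp_force: 0.0
```

Request:
servo_tool:
  deltas:
    - [[0.65,0.09,-0.05,0.4,0,0,0],[0.65,0,0,0.5,0,0,0],[0.65,0,0,0.5,0,0,0],[0.65,0,0,0.5,0,0,0],[0.65,0,0,0.4,0,0,0],[0.65,0,0,0.3,0,0,0],[0.65,0,0,0.05,0,0,0],[0.65,0,0,0,0,0,0],[0.65,0,0,0,0,0,0],[0.65,0,0,0,0,0,0]]

```text
t: 3.48
position: [446.0, 3.4, 49.0]
eef_rot: [[0.937, 0.349, 0.002], [0.349, -0.937, -0.0], [0.002, 0.001, -1.0]]
ft_force: [0.7, -0.6, 0.5]
opening: 61.1
grasp_force: 0.0
```

Request:
servo_tool:
  deltas:
    - [[0.3,0,0,0,0,0,0],[0.2,0,0,0,0,0,0],[0.2,0,0,0,0,0,0],[0.2,0,0,0,0,0,0],[0.2,0,0,0,0,0,0],[0.2,0,0,0,0,0,0],[0.2,0,0,0,0,0,0],[0.2,0,0,0,0,0,0],[0.2,0,0,0,0,0,0],[0.2,0,0,0,0,0,0]]

```text
t: 4.32
position: [445.0, 3.7, 48.0]
eef_rot: [[0.937, 0.349, 0.0], [0.349, -0.937, 0.0], [0.0, -0.0, -1.0]]
ft_force: [-0.5, -0.1, 1.7]
opening: 31.7
grasp_force: 15.0
```

Request:
servo_tool:
  deltas:
    - [[0.2,0,0,-0.4,0,0,0],[0.2,0,0,-0.8,0,0,0],[0.2,0,0,-0.9,0,0,0],[0.2,0,0,-0.9,0,0,0],[0.2,0,0,-0.8,0,0,0],[0.2,0,0,-0.6,0,0,0],[0.2,-0.1,0.3,0,0,0,0],[0.2,-0.22,0.6,0,0,0,0],[0.2,-0.22,0.6,0,0,0,0],[0.2,-0.22,0.6,0,0,0,0]]

```text
t: 5.15
position: [444.5, -64.3, 178.4]
eef_rot: [[0.937, 0.35, -0.002], [0.35, -0.937, 0.0], [-0.002, -0.001, -1.0]]
ft_force: [0.5, 0.5, -0.2]
opening: 31.5
grasp_force: 15.0
```

Request:
servo_tool:
  deltas:
    - [[0.2,-0.22,0.6,0,0,0,0],[0.2,-0.22,0.6,0,0,0,0],[0.2,-0.22,0.6,0,0,0,0],[0.2,-0.22,0.6,0,0,0,0],[0.2,-0.22,0.6,0,0,0,0],[0.2,-0.22,0.6,0,0,0,0],[0.2,-0.22,0.6,0,0,0,0],[0.2,-0.22,0.6,0,0,0,0],[0.2,-0.22,0.6,0,0,0,0],[0.2,-0.1,0.3,0,0,0,0]]

```text
t: 5.98
position: [445.6, -247.4, 178.0]
eef_rot: [[0.938, 0.347, -0.002], [0.347, -0.938, 0.001], [-0.002, -0.001, -1.0]]
ft_force: [0.4, 0.2, -0.5]
opening: 31.9
grasp_force: 15.0
```

Request:
servo_tool:
  deltas:
    - [[0.2,0,0,0,0,0,0],[0.2,0,0,0,0,0,0],[0.2,0,0,0,0,0,0],[0.2,0,0,0,0,0,0],[0.2,0,0,0,0,0,0],[0.2,0,0,0,0,0,0],[0.2,0,0,0,0,0,0],[0.2,0,0,0,0,0,0],[0.2,0,0,0,0,0,0],[0.2,0,0,0,0,0,0]]

```text
t: 6.82
position: [446.9, -245.3, 180.0]
eef_rot: [[0.937, 0.349, 0.0], [0.349, -0.937, -0.0], [0.0, 0.0, -1.0]]
ft_force: [-0.8, -0.1, -0.5]
opening: 31.6
grasp_force: 15.0
```

Request:
servo_tool:
  deltas:
    - [[0.2,-0.12,0.25,0,0,0,0],[0.2,-0.12,0.24,0,0,0,0],[0.2,0,0,0.25,0,0,0],[0.2,0,0,0.25,0,0,0],[0.2,0,0,0,0,0,0],[0.2,0,0,0,0,0,0],[0.2,0,0,0,0,0,0],[0.2,0,0,0,0,0,0],[0.2,0,0,0,0,0,0],[0.2,0,0,0,0,0,0]]

```text
t: 7.65
position: [445.4, -261.7, 165.3]
eef_rot: [[0.937, 0.35, 0.0], [0.35, -0.937, -0.0], [0.0, 0.001, -1.0]]
ft_force: [0.6, 0.8, -1.5]
opening: 32.1
grasp_force: 15.0
```

```bash
python3 - <<'E'
from h import *
np.set_printoptions(precision=1,suppress=True)
a=snap('scene','s2');b=snap('top','t2')
P=[observe()['position']]
for _ in range(6): capture('top');P.append(observe()['position'])
print(np.array(P).mean(0),np.array(P).std(0))
f=lambda c,x,y,w,h,s:cv2.resize(c['img'][y:y+h,x:x+w],None,fx=s,fy=s,interpolation=cv2.INTER_CUBIC)
cv2.imwrite('pics/c5.png',np.hstack([f(a,222,180,80,100,5),f(b,242,170,80,100,5)]))
E
```

```text
[ 445.3 -261.7  165.1] [0.1 0.  0.1]
```

View pics/c5.png

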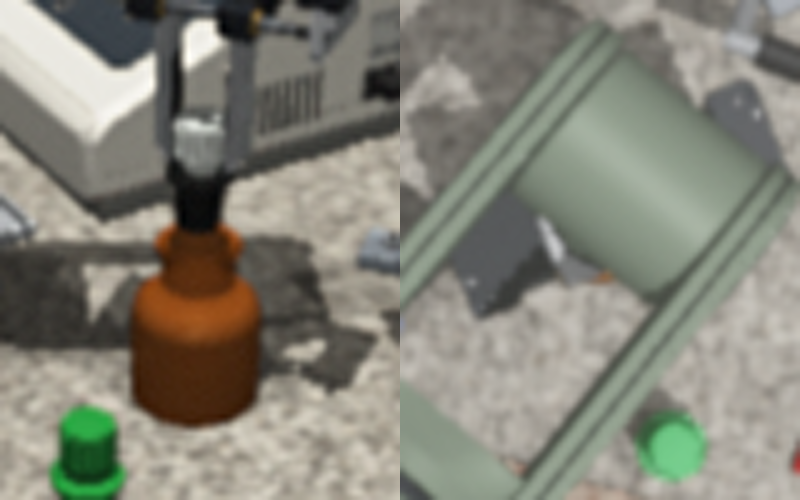

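The stopper axis (crop x≈199) lines up with the bottle mouth (157–242, centre 199.5), so I'll lower it slowly.

Request:
servo_tool:
  deltas:
    - [[0.2,0,0,0.15,0,0,0],[0.2,0,0,0.15,0,0,0],[0.2,0,0,0.15,0,0,0],[0.2,0,0,0.15,0,0,0],[0.2,0,0,0.15,0,0,0],[0.2,0,0,0.15,0,0,0],[0.2,0,0,0.15,0,0,0],[0.2,0,0,0,0,0,0],[0.2,0,0,0,0,0,0],[0.2,0,0,0,0,0,0]]

```text
t: 8.88
position: [445.3, -261.7, 133.5]
eef_rot: [[0.937, 0.349, 0.0], [0.349, -0.937, 0.0], [0.0, -0.0, -1.0]]
ft_force: [0.1, -0.3, -0.9]
opening: 31.4
grasp_force: 15.0
```

Request:
servo_tool:
  deltas:
    - [[0.2,0,0,0.07,0,0,0],[0.2,0,0,0.07,0,0,0],[0.2,0,0,0.07,0,0,0],[0.2,0,0,0.07,0,0,0],[0.2,0,0,0.05,0,0,0],[0.2,0,0,0.03,0,0,0],[0.2,0,0,0,0,0,0],[0.2,0,0,0,0,0,0],[0.2,0,0,0,0,0,0],[0.2,0,0,0,0,0,0]]

```text
t: 9.72
position: [445.1, -261.6, 122.4]
eef_rot: [[0.937, 0.349, -0.0], [0.349, -0.937, 0.0], [-0.0, -0.0, -1.0]]
ft_force: [-0.2, -0.9, -0.9]
opening: 31.7
grasp_force: 15.0
```

Request:
servo_tool:
  deltas:
    - [[0.2,0,0,0.03,0,0,0],[0.2,0,0,0,0,0,0],[0.2,0,0,0,0,0,0],[0.65,0,0,0,0,0,0],[0.65,0,0,0,0,0,0],[0.65,0,0,0,0,0,0],[0.65,0,0,0,0,0,0],[0.65,0,0,0,0,0,0],[0.65,0,0,0,0,0,0],[0.65,0,0,0,0,0,0]]

```text
t: 10.55
position: [445.3, -261.6, 121.7]
eef_rot: [[0.937, 0.349, 0.0], [0.349, -0.937, 0.0], [0.0, -0.0, -1.0]]
ft_force: [0.9, -0.3, 0.2]
opening: 61.0
grasp_force: 0.0
```

Request:
servo_tool:
  deltas:
    - [[0.65,0,0,-0.3,0,0,0],[0.65,0,0,-0.6,0,0,0],[0.65,0,0,-0.8,0,0,0],[0.65,0,0,-0.8,0,0,0],[0.65,0,0,-0.8,0,0,0],[0.65,0,0,-0.3,0,0,0],[0.65,0,0,0,0,0,0],[0.65,0,0,0,0,0,0],[0.65,0,0,0,0,0,0],[0.65,0,0,0,0,0,0]]

```text
t: 11.38
position: [444.2, -260.8, 227.7]
eef_rot: [[0.937, 0.349, -0.003], [0.349, -0.937, 0.003], [-0.002, -0.003, -1.0]]
ft_force: [0.0, 0.6, 0.1]
opening: 61.2
grasp_force: 0.0
```

```bash
python3 - <<'E'
from h import *
a=snap('scene','s3')
cv2.imwrite('pics/c6.png',cv2.resize(a['img'][180:280,222:302],None,fx=5,fy=5,interpolation=cv2.INTER_CUBIC))
from scipy.spatial.transform import Rotation as Ro
# push pose: tool x fwd-up, z fwd-down; tilt 40deg; yaw -0.37
o=observe();R=np.array(o['eef_rot']);p=np.array(o['position'])
yaw=-0.37;t=np.radians(40);F=np.array([np.cos(yaw),np.sin(yaw),0]);U=np.array([0,0,1.])
z=np.sin(t)*F-np.cos(t)*U; x=np.cos(t)*F+np.sin(t)*U; y=np.cross(z,x); D=np.c_[x,y,z]
print(D.round(3), (Ro.from_matrix(R.T@D).as_rotvec()/.08).round(2), p)
E
```

```text
[[ 0.714 -0.362  0.599]
 [-0.277 -0.932 -0.232]
 [ 0.643  0.    -0.766]] [-3.2   8.37  8.7 ] [ 444.28313482 -260.90181908  227.792344  ]
```

View pics/c6.png

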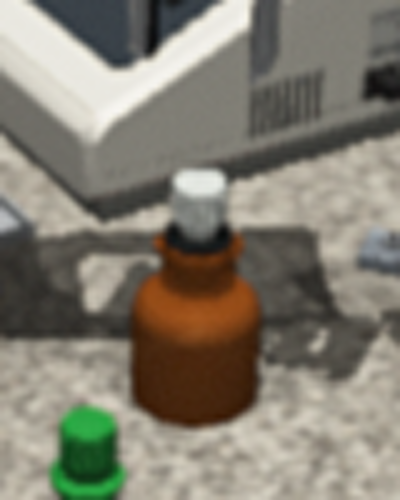

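The stopper is seated, with its flange on the rim (crop ≈ (200,238)) and its head up. Next I reorient the tool to push: yaw -0.33, tilted 25°.

Request:
servo_tool:
  deltas:
    - [[0.53,0,0,0,0,0,0.86],[0.53,0,0,0,0,0,0.86],[0.53,0,0,0,0,0,0.86],[0.53,0,0,0,0,0,0.86],[0.53,0,0,0,0,0,0.86],[0.53,0,0,0,0,0,0.86],[0.53,0,0,0,0,0,0.86],[0.53,0,0,0,0,0,0.86],[0.53,0,0,0,0,0,0.86],[0.53,0,0,0,0,0,0.86]]

```text
t: 12.27
position: [444.6, -261.2, 228.4]
eef_rot: [[0.945, -0.328, -0.002], [-0.328, -0.945, 0.002], [-0.002, -0.001, -1.0]]
ft_force: [-0.3, -0.2, -0.2]
opening: 49.4
grasp_force: 0.0
```

Request:
servo_tool:
  deltas:
    - [[0.53,0,0,0,0,0.9,0],[0.53,0,0,0,0,0.9,0],[0.53,0,0,0,0,0.9,0],[0.53,0,0,0,0,0.9,0],[0.53,0,0,0,0,0.9,0],[0.53,0,0,0,0,0.95,0],[0.53,-0.8,0,-0.37,0,0,0],[0.53,-0.8,0,-0.37,0,0,0],[0.53,-0.7,0,-0.33,0,0,0],[0.53,0,0,0,0,0,0]]

```text
t: 13.1
position: [370.4, -235.2, 227.6]
eef_rot: [[0.858, -0.327, 0.397], [-0.297, -0.945, -0.136], [0.419, -0.001, -0.908]]
ft_force: [0.3, -1.1, -0.1]
opening: 49.9
grasp_force: 0.0
```

Request:
servo_tool:
  deltas:
    - [[0.53,0,0,0,0,0,0],[0.53,0,0,0,0,0,0],[0.53,0,0,0,0,0,0],[0.53,0,0,0,0,0,0],[0.53,0,0,0,0,0,0],[0.53,0,0,0,0,0,0],[0.53,0,0,0,0,0,0],[0.53,0,0,0,0,0,0],[0.53,0,0,0,0,0,0],[0.53,0,0,0,0,0,0]]

```text
t: 13.93
position: [373.3, -236.9, 229.7]
eef_rot: [[0.857, -0.325, 0.399], [-0.295, -0.946, -0.137], [0.422, -0.0, -0.906]]
ft_force: [0.5, 0.7, 0.0]
opening: 49.9
grasp_force: 0.0
```

```bash
cat >> h.py <<'E'
def to(target,yaw=None):
    o=observe();R=np.array(o['eef_rot']);p=np.array(o['position'])
    print('q',np.round(o['joint_positions'],2),'p',p.round(1),'deltas',(R.T@(np.array(target)-p)/30).round(2),'R',R.round(3).tolist())
E
python3 - <<'E'
from h import *
F=np.array([np.cos(-.332),np.sin(-.332),0]);b=np.array([443.6,-262,0])
to(b-72*F+[0,0,228]);to(b-72*F+[0,0,27])
E
```

```text
q [-0.96 -0.44  2.13  0.28  1.1   0.85] p [ 373.3 -236.9  229.7] deltas [0.06 0.03 0.09] R [[0.857, -0.325, 0.399], [-0.295, -0.946, -0.137], [0.422, -0.0, -0.906]]
q [-0.96 -0.44  2.13  0.28  1.1   0.85] p [ 373.3 -236.9  229.7] deltas [-2.77  0.03  6.16] R [[0.857, -0.325, 0.399], [-0.295, -0.946, -0.137], [0.422, -0.0, -0.906]]
```

Request:
servo_tool:
  deltas:
    - [[0.53,-0.15,0.02,0.3,0,0,0],[0.53,-0.3,0,0.7,0,0,0],[0.53,-0.36,0,0.8,0,0,0],[0.53,-0.36,0,0.8,0,0,0],[0.53,-0.36,0,0.8,0,0,0],[0.53,-0.36,0,0.8,0,0,0],[0.53,-0.36,0,0.8,0,0,0],[0.53,-0.3,0,0.66,0,0,0],[0.53,-0.22,0,0.5,0,0,0],[0.53,0,0,0,0,0,0]]

```text
t: 14.77
position: [373.0, -235.1, 22.8]
eef_rot: [[0.859, -0.325, 0.394], [-0.298, -0.946, -0.131], [0.415, -0.005, -0.91]]
ft_force: [-0.3, 0.4, 0.4]
opening: 49.9
grasp_force: 0.0
```

Request:
servo_tool:
  deltas:
    - [[0.53,0,0,0,0,0,0],[0.53,0,0,0,0,0,0],[0.53,0,0,0,0,0,0],[0.53,0,0,0,0,0,0],[0.53,0,0,0,0,0,0],[0.53,0,0,0,0,0,0],[0.53,0,0,0,0,0,0],[0.53,0,0,0,0,0,0],[0.53,0,0,0,0,0,0],[0.53,0,0,0,0,0,0]]

```text
t: 15.6
position: [375.6, -238.4, 27.1]
eef_rot: [[0.857, -0.325, 0.399], [-0.295, -0.946, -0.137], [0.422, -0.0, -0.906]]
ft_force: [-0.8, 0.5, -0.5]
opening: 50.0
grasp_force: 0.0
```

```bash
python3 - <<'E'
from h import *
F=np.array([np.cos(-.332),np.sin(-.332),0]);b=np.array([443.6,-262,0]);g=np.array([612,-320,0])
to(b-38*F+[0,0,27]);to(g-38*F+[0,0,27])
E
```

```text
q [-0.96 -0.04  2.33  0.5   0.55  0.55] p [ 375.6 -238.4   27.1] deltas [1.03 0.01 0.48] R [[0.857, -0.325, 0.399], [-0.295, -0.946, -0.137], [0.422, -0.0, -0.906]]
q [-0.96 -0.04  2.33  0.5   0.55  0.55] p [ 375.6 -238.4   27.1] deltas [6.41 0.01 2.99] R [[0.857, -0.325, 0.399], [-0.295, -0.946, -0.137], [0.422, -0.0, -0.906]]
```

Request:
servo_tool:
  deltas:
    - [[0.53,0.2,0,0.093,0,0,0],[0.53,0.2,0,0.093,0,0,0],[0.53,0.15,0,0.07,0,0,0],[0.53,0.1,0,0.047,0,0,0],[0.53,0.1,0,0.047,0,0,0],[0.53,0.1,0,0.047,0,0,0],[0.53,0.1,0,0.047,0,0,0],[0.53,0.1,0,0.047,0,0,0],[0.53,0.15,0,0.07,0,0,0],[0.53,0.15,0,0.07,0,0,0]]

```text
t: 16.43
position: [417.7, -252.5, 26.6]
eef_rot: [[0.858, -0.325, 0.398], [-0.295, -0.946, -0.136], [0.421, -0.001, -0.907]]
ft_force: [-3.2, 1.2, 0.1]
opening: 49.8
grasp_force: 1.3
```

Request:
servo_tool:
  deltas:
    - [[0.53,0.18,0,0.084,0,0,0],[0.53,0.18,0,0.084,0,0,0],[0.53,0.18,0,0.084,0,0,0],[0.53,0.18,0,0.084,0,0,0],[0.53,0.18,0,0.084,0,0,0],[0.53,0.18,0,0.084,0,0,0],[0.53,0.18,0,0.084,0,0,0],[0.53,0.18,0,0.084,0,0,0],[0.53,0.18,0,0.084,0,0,0],[0.53,0.18,0,0.084,0,0,0]]

```text
t: 17.27
position: [474.8, -272.4, 26.9]
eef_rot: [[0.857, -0.325, 0.399], [-0.295, -0.946, -0.137], [0.422, -0.0, -0.907]]
ft_force: [-1.2, -1.1, -1.5]
opening: 49.6
grasp_force: 0.9
```

Request:
servo_tool:
  deltas:
    - [[0.53,0.18,0,0.084,0,0,0],[0.53,0.18,0,0.084,0,0,0],[0.53,0.18,0,0.084,0,0,0],[0.53,0.18,0,0.084,0,0,0],[0.53,0.18,0,0.084,0,0,0],[0.53,0.18,0,0.084,0,0,0],[0.53,0.18,0,0.084,0,0,0],[0.53,0.18,0,0.084,0,0,0],[0.53,0.15,0,0.07,0,0,0],[0.53,0.1,0,0.047,0,0,0]]

```text
t: 18.1
position: [527.9, -290.8, 27.1]
eef_rot: [[0.857, -0.325, 0.4], [-0.294, -0.946, -0.138], [0.423, 0.0, -0.906]]
ft_force: [-2.1, -0.2, -1.0]
opening: 50.2
grasp_force: 1.1
```

```bash
python3 - <<'E'
from h import *
F=np.array([np.cos(-.332),np.sin(-.332),0]);g=np.array([612,-320,0])
a=snap('scene','s4');b=snap('top','t4');to(g-38*F+[0,0,27])
f=lambda c,x,y,w,h,s:cv2.resize(c['img'][y:y+h,x:x+w],None,fx=s,fy=s,interpolation=cv2.INTER_CUBIC)
cv2.imwrite('pics/c7.png',np.hstack([f(a,250,150,100,110,4),f(b,250,100,100,110,4)]))
E
```

```text
q [-0.75  0.27  1.97  0.35  0.52  0.89] p [ 528.1 -291.    27.4] deltas [1.53 0.   0.73] R [[0.857, -0.325, 0.4], [-0.294, -0.946, -0.138], [0.424, 0.0, -0.906]]
```

View pics/c7.png

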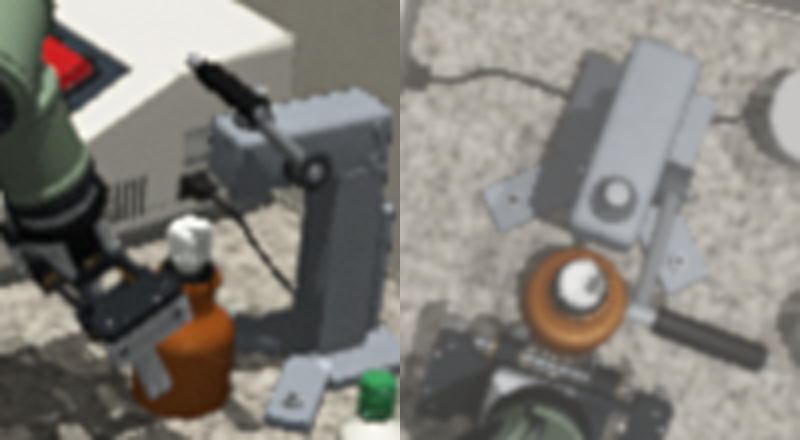

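The bottle is upright, cradled between the fingers, and about 50 mm short of home.

Request:
servo_tool:
  deltas:
    - [[0.53,0.15,0,0.07,0,0,0],[0.53,0.15,0,0.07,0,0,0],[0.53,0.15,0,0.07,0,0,0],[0.53,0.15,0,0.07,0,0,0],[0.53,0.15,0,0.07,0,0,0],[0.53,0.15,0,0.07,0,0,0],[0.53,0.12,0,0.056,0,0,0],[0.53,0.1,0,0.047,0,0,0],[0.53,0.08,0,0.037,0,0,0],[0.53,0.06,0,0.028,0,0,0]]

```text
t: 19.03
position: [567.0, -304.2, 27.0]
eef_rot: [[0.857, -0.325, 0.399], [-0.295, -0.946, -0.137], [0.422, 0.0, -0.906]]
ft_force: [-3.5, 0.1, 1.6]
opening: 50.0
grasp_force: 1.8
```

Request:
servo_tool:
  deltas:
    - [[0.53,0.06,0,0.028,0,0,0],[0.53,0.06,0,0.028,0,0,0],[0.53,0.06,0,0.028,0,0,0],[0.53,0.06,0,0.028,0,0,0],[0.53,0.05,0,0.023,0,0,0],[0.53,0.0,0,0.0,0,0,0],[0.53,0,0,0,0,0,0],[0.53,0,0,0,0,0,0],[0.53,0,0,0,0,0,0],[0.53,0,0,0,0,0,0]]

```text
t: 19.87
position: [574.6, -306.4, 26.4]
eef_rot: [[0.858, -0.325, 0.397], [-0.295, -0.946, -0.136], [0.42, -0.001, -0.908]]
ft_force: [-7.8, 2.7, 5.1]
opening: 50.1
grasp_force: 4.6
```

```bash
python3 - <<'E'
from h import *
F=np.array([np.cos(-.332),np.sin(-.332),0]);g=np.array([612,-320,0])
to(g-38*F+[0,0,27]);print(observe()['ft_force'])
E
```

```text
q [-0.7   0.35  1.86  0.3   0.55  0.97] p [ 574.6 -306.4   26.4] deltas [0.06 0.02 0.01] R [[0.858, -0.325, 0.397], [-0.295, -0.946, -0.136], [0.42, -0.001, -0.908]]
[-7.75499942  2.71548133  5.11148288]
```

Request:
servo_tool:
  deltas:
    - [[0.53,0.03,0,0.014,0,0,0],[0.53,0.03,0,0.014,0,0,0],[0.53,0.03,0,0.014,0,0,0],[0.53,0,0,0,0,0,0],[0.53,0,0,0,0,0,0],[0.53,0,0,0,0,0,0],[0.53,0,0,0,0,0,0],[0.53,0,0,0,0,0,0],[0.53,0,0,0,0,0,0],[0.53,0,0,0,0,0,0]]

```text
t: 20.7
position: [575.7, -306.3, 25.6]
eef_rot: [[0.86, -0.324, 0.395], [-0.295, -0.946, -0.133], [0.417, -0.002, -0.909]]
ft_force: [-14.9, 4.6, 11.0]
opening: 50.0
grasp_force: 8.8
```

Request:
servo_tool:
  deltas:
    - [[0.53,-0.1,0,-0.047,0,0,0],[0.53,-0.3,0,-0.14,0,0,0],[0.53,-0.6,0,-0.28,0,0,0],[0.53,-0.7,0,-0.33,0,0,0],[0.53,-0.7,0,-0.33,0,0,0],[0.53,-0.6,0,-0.28,0,0,0],[0.53,-0.3,0,-0.14,0,0,0],[0.53,0.2,0,-0.43,0,0,0],[0.2,0.4,0,-0.86,0,0,0],[0,0.4,0,-0.86,0,0,0]]

```text
t: 21.53
position: [474.4, -272.4, 98.4]
eef_rot: [[0.857, -0.326, 0.398], [-0.296, -0.945, -0.137], [0.421, -0.001, -0.907]]
ft_force: [0.2, -0.1, 0.0]
opening: 40.0
grasp_force: 0.0
```

Request:
servo_tool:
  deltas:
    - [[0,0.4,0,-0.86,0,0,0],[0,0.4,0,-0.86,0,0,0],[0,0.4,0,-0.86,0,0,0],[0,0.4,0,-0.86,0,0,0],[0,0.4,0,-0.86,0,0,0],[0,0.4,0,-0.86,0,0,0],[0,0.4,0,-0.86,0,0,0],[0,0.4,0,-0.86,0,0,0],[0,0.4,0,-0.86,0,0,0],[0,0.4,0,-0.86,0,0,0]]

```text
t: 22.37
position: [475.3, -272.7, 385.3]
eef_rot: [[0.856, -0.325, 0.401], [-0.294, -0.946, -0.139], [0.425, 0.001, -0.905]]
ft_force: [0.7, 0.5, 0.2]
opening: 0.6
grasp_force: 0.0
```

Request:
servo_tool:
  deltas:
    - [[0,0,0,0,0,-0.6,0],[0,0,0,0,0,-0.6,0],[0,0,0,0,0,-0.6,0],[0,0,0,0,0,-0.6,0],[0,0,0,0,0,-0.6,0],[0,0,0,0,0,-0.6,0],[0,0,0,0,0,-0.6,0],[0,0,0,0,0,-0.6,0],[0,0,0,0,0,-0.65,0],[0,0,0,0,0,0,0]]

```text
t: 23.2
position: [476.7, -273.2, 382.4]
eef_rot: [[0.946, -0.324, 0.0], [-0.324, -0.946, 0.0], [0.0, -0.0, -1.0]]
ft_force: [-0.2, 0.2, 0.1]
opening: 0.2
grasp_force: 0.0
```

```bash
python3 - <<'E'
from h import *
a=snap('scene','s5');b=snap('top','t5')
g=np.array([612,-320,0]);yaw=-.37
X=np.array([np.cos(yaw),np.sin(yaw),0]);Y=np.array([-np.sin(yaw),np.cos(yaw),0])
for x,z in [(-78,345),(-78,321),(-100,288),(-117,245),(-122,205),(-119,186),(-117,176)]: to(g+x*X-85*Y+[0,0,z])
E
```

```text
q [-0.68  0.07  1.34  0.    1.73  1.22] p [ 475.6 -272.8  382.7] deltas [2.1  2.74 1.26] R [[0.946, -0.325, 0.001], [-0.325, -0.946, -0.0], [0.001, -0.0, -1.0]]
q [-0.68  0.07  1.34  0.    1.73  1.22] p [ 475.6 -272.8  382.7] deltas [2.1  2.74 2.06] R [[0.946, -0.325, 0.001], [-0.325, -0.946, -0.0], [0.001, -0.0, -1.0]]
q [-0.68  0.07  1.34  0.    1.73  1.22] p [ 475.6 -272.8  382.7] deltas [1.36 2.71 3.16] R [[0.946, -0.325, 0.001], [-0.325, -0.946, -0.0], [0.001, -0.0, -1.0]]
q [-0.68  0.07  1.34  0.    1.73  1.22] p [ 475.6 -272.8  382.7] deltas [0.8  2.69 4.59] R [[0.946, -0.325, 0.001], [-0.325, -0.946, -0.0], [0.001, -0.0, -1.0]]
q [-0.68  0.07  1.34  0.    1.73  1.22] p [ 475.6 -272.8  382.7] deltas [0.63 2.68 5.92] R [[0.946, -0.325, 0.001], [-0.325, -0.946, -0.0], [0.001, -0.0, -1.0]]
q [-0.68  0.07  1.34  0.    1.73  1.22] p [ 475.6 -272.8  382.7] deltas [0.73 2.69 6.56] R [[0.946, -0.325, 0.001], [-0.325, -0.946, -0.0], [0.001, -0.0, -1.0]]
q [-0.68  0.07  1.34  0.    1.73  1.22] p [ 475.6 -272.8  382.7] deltas [0.79 2.69 6.89] R [[0.946, -0.325, 0.001], [-0.325, -0.946, -0.0], [0.001, -0.0, -1.0]]
```

```bash
python3 - <<'E'
from h import *
def blob(f,c0):
    c=load(f);u,v=proj(c,c0+np.array([0,0,35.]));u,v=int(u),int(v)
    hsv=cv2.cvtColor(c['img'],cv2.COLOR_BGR2HSV);m=cv2.inRange(hsv,(3,130,40),(20,255,255))
    w=np.zeros_like(m);w[v-35:v+35,u-30:u+30]=m[v-35:v+35,u-30:u+30]
    n,l,s,ce=cv2.connectedComponentsWithStats(w);k=1+s[1:,4].argmax()
    x,y,W,H,A=s[k];print(f,'bbox',s[k],'bottom mid',x+W/2-.5,y+H-1,'pred axis u',proj(c,c0+np.array([0,0,30.])),'pred front-bottom',proj(c,c0))
    return c
blob('s3',np.array([443.6,-262,0]));blob('s5',np.array([612,-320,0]))
E
```

```text
s3 bbox [248 227  26  38 776] bottom mid 260.5 264 pred axis u [260.75257007 250.2270188 ] pred front-bottom [260.45763167 258.18473959]
s5 bbox [296 214  25  37 705] bottom mid 308.0 250 pred axis u [309.17053182 236.29596574] pred front-bottom [308.4519478  244.00456963]
```

Request:
servo_tool:
  deltas:
    - [[0,0.15,0.2,0,0,0,0],[0,0.3,0.38,0,0,0,0],[0,0.3,0.38,0,0,0,0],[0,0.3,0.38,0,0,0,0],[0,0.3,0.38,0,0,0,0],[0,0.3,0.4,0,0,0,0],[0,0.3,0.4,0,0,0,0],[0,0.15,0.22,0.3,0,0,0],[0,0,0,0.5,0,0,0],[0,0,0,0.4,0,0,0]]

```text
t: 24.13
position: [507.3, -371.3, 345.7]
eef_rot: [[0.945, -0.326, 0.0], [-0.326, -0.945, 0.0], [0.0, -0.0, -1.0]]
ft_force: [-0.5, -1.0, -0.6]
opening: 0.3
grasp_force: 0.0
```

Request:
servo_tool:
  deltas:
    - [[0,0.02,0,0.27,0,0,0],[0,0,0,0.27,0,0,0],[0,0,0,0.26,0,0,0],[0,-0.25,-0.01,0.37,0,0,0],[0,-0.25,-0.01,0.37,0,0,0],[0,-0.24,-0.01,0.36,0,0,0],[0,-0.14,-0.005,0.36,0,0,0],[0,-0.14,-0.005,0.36,0,0,0],[0,-0.14,-0.005,0.36,0,0,0],[0,-0.14,-0.005,0.35,0,0,0]]

```text
t: 24.97
position: [471.6, -356.8, 247.9]
eef_rot: [[0.946, -0.325, 0.001], [-0.325, -0.946, -0.002], [0.001, 0.001, -1.0]]
ft_force: [-0.9, 1.1, 4.2]
opening: 0.3
grasp_force: 1.9
```

Request:
servo_tool:
  deltas:
    - [[0,-0.05,0,0.33,0,0,0],[0,-0.04,0,0.33,0,0,0],[0,-0.04,0,0.33,0,0,0],[0,-0.04,0,0.34,0,0,0],[0,0.03,0,0.22,0,0,0],[0,0.03,0,0.22,0,0,0],[0,0.04,0,0.2,0,0,0],[0,0.03,0,0.17,0,0,0],[0,0.03,0,0.12,0,0,0],[0,0,0,0,0,0,0]]

```text
t: 25.8
position: [471.1, -356.6, 178.4]
eef_rot: [[0.946, -0.325, -0.002], [-0.325, -0.946, 0.0], [-0.002, 0.0, -1.0]]
ft_force: [-3.7, 1.8, 5.7]
opening: 0.8
grasp_force: 2.2
```

Request:
servo_tool:
  deltas:
    - [[0,0,0,0.05,0,0,0],[0,0,0,0.05,0,0,0],[0,0,0,0.05,0,0,0],[0,0,0,0,0,0,0],[0,0,0,0,0,0,0],[0,0,0,0,0,0,0],[0,0,0,0,0,0,0],[0,0,0,0,0,0,0],[0,0,0,0,0,0,0],[0,0,0,0,0,0,0]]

```text
t: 26.63
position: [471.8, -356.9, 175.7]
eef_rot: [[0.946, -0.325, 0.001], [-0.325, -0.946, -0.001], [0.001, 0.001, -1.0]]
ft_force: [-2.6, 2.0, 7.4]
opening: 0.5
grasp_force: 3.3
```

Request:
servo_tool:
  deltas:
    - [[0,0,0,0.05,0,0,0],[0,0,0,0.05,0,0,0],[0,0,0,0.05,0,0,0],[0,0,0,0,0,0,0],[0,0,0,0,0,0,0],[0,0,0,0,0,0,0],[0,0,0,0,0,0,0],[0,0,0,0,0,0,0],[0,0,0,0,0,0,0],[0,0,0,0,0,0,0]]

```text
t: 27.47
position: [472.1, -357.1, 174.6]
eef_rot: [[0.946, -0.325, 0.002], [-0.325, -0.946, -0.002], [0.002, 0.001, -1.0]]
ft_force: [-7.6, 5.2, 18.7]
opening: 0.8
grasp_force: 9.6
```

The 19 N over only about 1 mm of travel shows the lever is at its stop. I'll retrace the arc so that it returns.

Request:
servo_tool:
  deltas:
    - [[0,-0.02,0,-0.2,0,0,0],[0,-0.03,0,-0.25,0,0,0],[0,-0.03,0,-0.3,0,0,0],[0,-0.03,0,-0.33,0,0,0],[0,-0.02,0,-0.33,0,0,0],[0,0.03,0,-0.33,0,0,0],[0,0.05,0,-0.33,0,0,0],[0,0.05,0,-0.33,0,0,0],[0,0.1,0,-0.36,0,0,0],[0,0.14,0.005,-0.36,0,0,0]]

```text
t: 28.3
position: [478.3, -359.1, 264.6]
eef_rot: [[0.946, -0.325, -0.001], [-0.325, -0.946, 0.001], [-0.001, -0.0, -1.0]]
ft_force: [0.4, -1.5, 0.8]
opening: 0.4
grasp_force: 0.8
```

Request:
servo_tool:
  deltas:
    - [[0,0.14,0.005,-0.36,0,0,0],[0,0.14,0.005,-0.36,0,0,0],[0,0.2,0.01,-0.36,0,0,0],[0,0.25,0.01,-0.37,0,0,0],[0,0.2,0.01,-0.37,0,0,0],[0,0.1,0,-0.4,0,0,0],[0,0,0,-0.5,0,0,0],[0,0,0,-0.8,0,0,0],[0,0,0,-0.8,0,0,0],[0,0,0,-0.4,0,0,0]]

```text
t: 29.13
position: [507.5, -370.5, 408.2]
eef_rot: [[0.946, -0.325, 0.001], [-0.325, -0.946, -0.001], [0.002, 0.001, -1.0]]
ft_force: [-0.0, -0.5, -0.2]
opening: 0.1
grasp_force: 0.0
```

Request:
servo_tool:
  deltas:
    - [[0,-0.5,-0.5,0,0,0,0],[0,-0.7,-0.7,0,0,0,0],[0,-0.7,-0.7,0,0,0,0],[0,-0.7,-0.7,0,0,0,0],[0,-0.7,-0.7,0,0,0,0],[0,-0.7,-0.7,0,0,0,0],[0,-0.7,-0.7,0,0,0,0],[0,-0.3,-0.3,0,0,0,0],[0,0,0,0,0,0,0],[0,0,0,0,0,0,0]]

```text
t: 29.97
position: [414.3, -180.0, 405.4]
eef_rot: [[0.946, -0.325, 0.0], [-0.325, -0.946, -0.001], [0.001, 0.001, -1.0]]
ft_force: [-0.0, -0.1, 0.2]
opening: 0.3
grasp_force: 0.0
```

```bash
python3 - <<'E'
from h import *
a=snap('scene','s6');b=snap('top','t6');print(observe()['position'],observe()['ft_force'])
f=lambda c,x,y,w,h,s:cv2.resize(c['img'][y:y+h,x:x+w],None,fx=s,fy=s,interpolation=cv2.INTER_CUBIC)
cv2.imwrite('pics/c8.png',np.hstack([f(a,270,150,80,110,5),f(b,265,100,80,110,5)]))
E
```

```text
[ 414.58316513 -180.78825189  404.95233704] [-0.024595    0.24751464  0.1068606 ]
```

View pics/c8.png

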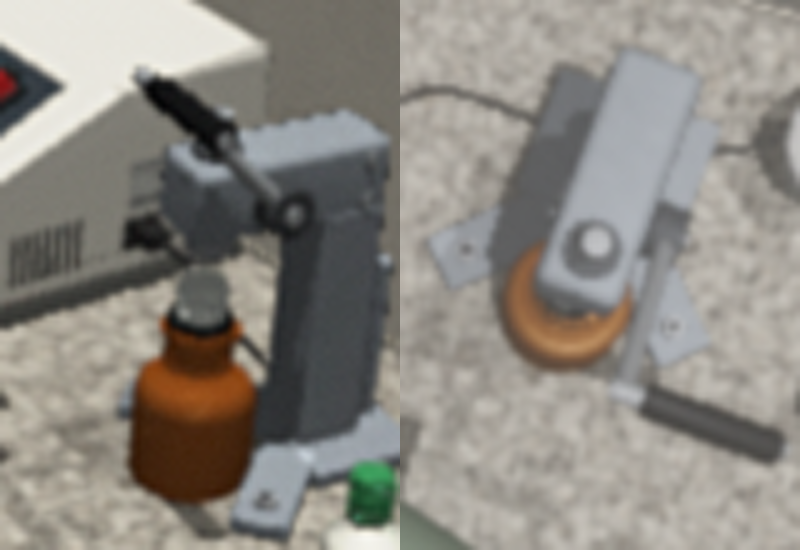

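Lever is back at rest and the head sits lower. In the top view the body circle is near crop (567,305), so I'll check its position numerically.

```bash
python3 - <<'E'
from h import *
np.set_printoptions(precision=1,suppress=True)
b=load('t6')
for z in(30,60):print(z,onz(b,297.9,160.4,z))
print('expected proj of shoulder centre',(proj(b,[612,-320,60])-[265,100])*5,'r px',5*(proj(b,[612,-320,60])-proj(b,[612,-360,60])))
# fit circle to visible left/bottom edge via colour mask
hsv=cv2.cvtColor(b['img'],cv2.COLOR_BGR2HSV);m=cv2.inRange(hsv,(3,90,60),(25,255,255))
ys,xs=np.nonzero(m[130:190,265:345]);xs=xs+265;ys=ys+130
print('t6 mask bbox',xs.min(),xs.max(),ys.min(),ys.max(),'pred L/bottom',proj(b,[612,-320,60])[0]+abs(proj(b,[612,-320,60])-proj(b,[612,-360,60]))[0]*np.array([-1,1]),proj(b,[572,-320,60])[1],proj(b,[572,-320,20])[1])
for f,c0 in(('s3',(443.6,-262)),('s5',(612,-320)),('s6',(612,-320))):
    c=load(f);h=[proj(c,[*c0,z])for z in(112,143,152)];print(f,h)
    u=int(round(h[0][0]));v=int(h[2][1]);print(c['img'][v-10:v+20,u-1:u+2].mean((1,2)).astype(int),v-10)
E
```

```text
30 [ 611.9 -320.3   30. ]
60 [ 607.4 -317.9   60. ]
expected proj of shoulder centre [167.8 294.6] r px [-65.1   0.6]
t6 mask bbox 286 310 149 172 pred L/bottom [285.5 311.6] 171.8051555007906 173.37706368270167
s3 [array([261.6, 227.7]), array([261.9, 218.8]), array([262. , 216.2])]
[123 124 122 118 120 122 107 118 198 225 226 227 217 168 135 132 131 126
 124 122 105  79  45  26  26  44  52  44  39  38] 206
s5 [array([311.2, 214.5]), array([312., 206.]), array([312.2, 203.4])]
[55 56 56 55 55 54 59 60 63 78 86 89 91 92 92 93 94 92 91 94 88 60 26 21
 33 48 45 39 39 36] 193
s6 [array([311.2, 214.5]), array([312., 206.]), array([312.2, 203.4])]
[ 54  54  55  54  54  54  58  60  59  68  97  95  86  86  88  92  95  91
  90  98 101  89  49  22  31  48  44  40  36  36] 193
```

```bash
python3 - <<'E'
from h import *
for f,v,u in(('s3',208,262),('s5',195,311),('s6',195,311)):
    print(f);g=cv2.cvtColor(load(f)['img'],cv2.COLOR_BGR2GRAY)
    for r in range(v,v+24):print(r,' '.join('%3d'%x for x in g[r,u-9:u+9]))
E
```

```text
s3
208 126 125 125 126 126 125 125 124 124 125 123 121 123 122 124 127 128 125
209 126 127 124 125 123 124 125 121 120 122 117 122 127 125 128 127 126 126
210 125 124 125 122 121 121 123 124 123 123 122 126 128 127 125 121 115 107
211 122 118 121 118 121 121 123 124 125 125 123 122 118 111 108  94  91  82
212 121 121 125 121 124 121 121 118 116 110 101  97  84  80  79  69  68  65
213 124 126 125 121 127 137 138 135 126 120 114 109  95  68  59  59  63  61
214 124 122 117 118 153 190 203 205 200 200 200 197 177 120  65  57  57  57
215 107 103  89 129 198 223 228 228 226 226 228 228 223 186  95  64  90  94
216  81  72  70 130 212 232 230 230 227 228 229 230 230 206 120 118 165 174
217  63  60  65 110 183 220 226 228 228 230 229 229 224 198 151 164 188 194
218  60  61  69 107 150 179 202 216 220 219 218 213 193 164 147 167 183 188
219  58  60  82 120 131 138 153 171 172 172 167 163 153 148 149 177 193 193
220  84  89 101 124 124 123 124 131 138 139 133 129 119 125 146 180 189 184
221 152 158 149 132 123 120 124 129 133 140 130 126 111 109 135 167 173 171
222 184 184 172 148 132 127 130 1
[... 3680 characters left out ...]
 159 172 169 162
210 177 167 128 103 104  94  90  91  91  93  95  94  90 117 156 164 161 163
211 179 144  87  95 115 106  95  95  94  92  87  90  87  96 135 160 162 162
212 154 100  51  90 134 132 104 100 101 101  95  96  83  68 108 162 166 159
213 116  58  29  62 109 116 100 101 102 107  99  90  75  38  69 135 157 162
214  95  41  20  34  54  68  79  90  94  93  84  67  50  21  44 100 140 166
215  92  45  26  22  20  25  39  49  52  53  45  30  20  17  45  88 135 174
216  96  52  41  41  31  21  20  19  20  23  25  20  23  33  54  79 118 163
217 111  56  40  51  52  48  45  32  29  33  39  42  47  45  51  60  74 114
218 117  57  36  44  53  53  54  48  51  54  52  50  49  43  57  80  70  70
```

The head is pressed: the stem gap seen in s5 is gone in s6, there is a clear gap below the ram, and the bottle hasn't moved. Handing in.

```bash
python3 -c "
from station import hand_in
print(hand_in())"
```

```text
the job is handed in; nothing more can be done
None
```

I handed in the job at about 30 s of the 70 s allowed: by my pictures and force readings the bottle is stoppered and home in the notch, the stopper's head is pressed in and the lever is back at rest. The hand-in returned no verdict.

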